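# Clear the laboratory bench into its three trays

## Robot

A 7-joint arm with a two-finger parallel gripper is mounted at the origin on the work surface. World frame = base frame: x ahead of the robot, y to its left, z up, the work surface at z = 0. Lengths are in m, angles in rad, forces in N, time in s.
With the tool pointing down it reaches from about 0.4 to 0.85 m from the base axis. Payload 4.5 kg.
Tool frame: the origin (TCP) lies midway between the tips of the shut fingers; the grasp point (between the pads) lies 19 mm behind it; z points along the fingers, y is the line along which they close (so a half turn about z gives the same grasp; the last joint's range is limited). The gripper opens to 88 mm and grips with 3 to 60 N. Pads are 18 mm wide; open, the fingers measure 123 mm over their backs; the gripper's body (75 mm by 187 mm) begins 45 mm behind the grasp point.
Start: joints at [-1.242, 0.689, -0.195, 1.565, 0.157, 0.902, -0.215], TCP at [0.182, 0.598, 0.239] pointing down, gripper open.
Joint ranges: [-3.01, 3.01], [-0.46, 2.08], [-1.47, 1.51], [0.13, 2.56], [-1, 4.14], [0.04, 2.09], [-2.66, 2.66]. Speed limits (rad/s): [2.57, 2.57, 3.14, 3.14, 3.14, 3.14, 3.14].

## Interface

Orientations are given as a unit quaternion [x, y, z, w].
In Python, from plant import * gives the robot as it stands.
- The arm moves only by the tool send_rows, never from a script. Its argument "targets" is a list of rows, each a list of 2 entries, a list of its own where there are three numbers: the shift along the tool's x, y, z in units of 0.3 m (1.0 is 0.3 m), then the turn, a rotation vector about the tool's x, y, z in units of pi rad (1.0 is pi rad). A call has 1 to 12 rows; each row is the pose to reach, as a shift and turn from the pose commanded when the call began, along the tool's axes at that moment, turning the shorter way round; what a row does not reach only later rows make up. A row lasts 1/8 s, in which the tool goes at most 62.5 mm and 10.7 degrees, less where a joint would pass 70% of its speed; a pose out of reach is approached as far as the arm can. A call with a number of a shift or a turn outside -1 to 1 is refused whole. A call with a gripper value outside its range is refused whole. "fingers" is the opening, from 0 (shut) to 1 (fully open), set as the call begins (left out, the last holds). The fingers move at their own pace and stop on an object; "newtons" is the grip in N (left out, the last holds). Time passes only in rows, so rows that repeat a pose let the fingers close. It gives the time, the measured TCP pose, the force, the opening and the grip force at its end, in the units of the state.
- get_state(): the state, without advancing time (a new reading comes with each control period).
- snapshot(name): name is "side" or "top" or "wrist"; returns a dict with "img" (420x560x3 uint8, blue, green, red), "fx", "fy", "cx", "cy" (pixels), "cam_to_world" (4x4, takes a point from camera to world coordinates); the wrist camera has in their place "T_tool_cam" (4x4, takes a point from camera to tool coordinates, whose origin is the TCP and whose axes are the flange's). Camera axes: x right, y down, z forward; pixel columns grow to the right and rows downward; lengths in m; the calibration is good to about 2 mm. The wrist camera is an equidistant fisheye: a pixel r from the principal point sees the ray r / f radians off the axis. A picture is of the moment at which its call begins: read the wrist's pose just before it. There is no depth.
- finish_job(): hands the job in; it is judged then, once.
The state is a dict: "clock": time; "q": joint angles; "qd": joint speeds; "joint_torque": joint torques, N m; "tool_pos": TCP position; "eef_rot": TCP orientation; "contact_force": force on the tool from outside, world axes, zero at the start; "moment": the same for the moment, N m; "opening": opening from 0.0 (shut) to 1.0 (fully open); "finger_force": force on a finger pad.
Only numpy, scipy, OpenCV 4.12 (cv2) and the standard library are available. Lean on these libraries where they do the work, as an engineer would, in place of code of your own. Each camera call takes 0.05 s, during which the arm holds its last target. There are 200 camera calls.

## Task

Clear up the bench after the experiment: stand the two capped reagent bottles (amber, and white with a red cap) in the grey spill tray, stand the empty glass flask and the glass beaker in the blue wash-up tray, and lay the green clamp boss in the orange hardware tray. Keep bottles and glassware upright and set them down gently on the tray floor without dropping them, and leave the wash bottle and the mortar where they are.

Things in the scene. Friction and masses are not known exactly. Their poses are not given: they have to be found in the camera images.
- amber_bottle: capped amber glass reagent bottle, standing: body 50 mm diameter, 108 mm tall, sloping shoulder from 66 to 82 mm; black round cap 28 mm diameter from 86 to 108 mm above its base (a good grip); about 0.18 kg; origin at the centre of its underside, z up its axis
- white_bottle: capped white plastic reagent bottle with a yellow band, standing: body 50 mm diameter, 100 mm tall, shoulder from 64 to 74 mm; red round cap 40 mm diameter from 78 to 100 mm above its base (a good grip); about 0.15 kg; origin at the centre of its underside, z up its axis
- flask: empty clear glass conical flask with blue marks, standing: base 64 mm diameter, tapering from 8 mm up to a straight neck of 25 mm diameter from 74 to 106 mm above its base (a good grip; a 29 mm bead at the very rim is for looks only); open top, rigid, about 0.08 kg; origin at the centre of its underside, z up its axis
- beaker: empty clear glass beaker with blue marks, standing: 46 mm outside diameter, 62 mm tall, wall 2.5 mm, open top, rigid (can be gripped across its outside near the top); about 0.05 kg; origin at the centre of its underside, z up its axis; a small pouring lip at its +x side
- boss_head: green metal clamp boss (the block that joins a clamp to a retort stand), lying on the bench: body 64 mm along its x, 24 mm along its y, 26 mm high, flat parallel faces at y = -12 and +12 mm by its middle (a good grip); a steel thumbscrew at each end along x makes it 102 mm long in all; about 0.17 kg; origin at the centre of its underside, z up
- grey_tray: grey spill tray for reagents: open rectangular plastic tray, fixed to the bench, 170 mm along its x, 210 mm along its y, walls and floor 4 mm thick, rim 36 mm above the bench; origin at the centre of its underside (the inner floor is 4 mm above it), z up
- blue_tray: blue wash-up tray for used glassware: open rectangular plastic tray, fixed to the bench, 170 mm along its x, 210 mm along its y, walls and floor 4 mm thick, rim 36 mm above the bench; origin at the centre of its underside (the inner floor is 4 mm above it), z up
- orange_tray: orange hardware tray for metal parts: open rectangular plastic tray, fixed to the bench, 170 mm along its x, 210 mm along its y, walls and floor 4 mm thick, rim 28 mm above the bench; origin at the centre of its underside (the inner floor is 4 mm above it), z up
- wash_bottle: bystander: white wash bottle with blue cap and bent blue spout, standing: 62 mm diameter, cap top at 140 mm, spout up to 181 mm and reaching 53 mm to its +x; origin at the centre of its underside; not to be moved
- mortar: bystander: white porcelain mortar, 92 mm diameter at the rim, 50 mm tall, with its pestle leaning out to 71 mm on its +x side, 91 mm high (mortar and pestle are one piece); origin at the centre of its underside; not to be moved
There are look-alikes about, which are no part of the job. What is shaped like the amber_bottle but purple is not meant.

How it is judged:
By the outcome, as a careful person would: the job done as asked, in the order asked, and still so for the second after the job is handed in, with the robot touching nothing.
It also fails if it takes over 131 s, if anything falls off the work surface, if the arm or the gripper's body presses on something with over 40 N, if the wrist force passes 120 N, or if a joint passes its speed limit or range.

## Working session

There is one attempt and no reset: what is moved stays moved. The work goes in short steps, Python scripts to look and compute and a tool call to move; the robot and the scene stay as the last step left them, time stands still between calls to the robot, and variables do not carry over. Pictures are saved under pics/ and viewed, at most 14 in all, crops included, and the job is handed in when it is done.

Besides the shell and the picture viewer there is one more tool, called after "Call:" in YAML: its name, and indented under it one key for each argument. send_rows: Moves the arm, as the interface text tells. Its arguments: {"type":"object","properties":{"targets":{"type":"array"},"fingers":{"type":"number"},"newtons":{"type":"number"}},"required":["targets"]}

```bash
mkdir -p pics; ls; python3 - <<'E'
from plant import *
import cv2,json,numpy as np
s=get_state();print({k:np.round(v,3).tolist() for k,v in s.items()})
cal={}
for n in("side","top"):
    d=snapshot(n);cv2.imwrite(f"pics/{n}0.png",cv2.resize(d["img"],(784,588),interpolation=cv2.INTER_CUBIC));cv2.imwrite(f"pics/{n}0_raw.png",d["img"])
    cal[n]={k:np.array(d[k]).tolist() for k in d if k!="img"}
    print(n,np.round(d["cam_to_world"],3).tolist(),d["fx"],d["cx"],d["cy"])
json.dump(cal,open("cal.json","w"))
E
```

```text
pics
{'clock': 0.0, 'q': [-1.242, 0.69, -0.195, 1.566, 0.157, 0.902, -0.215], 'qd': [-0.001, -0.0, -0.0, 0.001, 0.001, 0.001, 0.001], 'joint_torque': [-0.0, -52.756, -1.267, -15.343, -0.053, 0.007, 0.0], 'tool_pos': [0.181, 0.597, 0.238], 'eef_rot': [0.147, 0.989, -0.001, -0.0], 'contact_force': [0.413, 0.257, 0.557], 'moment': [-0.032, 0.035, 0.01], 'finger_force': 0.0, 'opening': 0.999}
side [[0.864, -0.384, 0.327, 0.03], [-0.504, -0.664, 0.552, -0.788], [0.005, -0.642, -0.767, 1.1], [0.0, 0.0, 0.0, 1.0]] 487.2165163046081 270.836442722154 217.3040484121107
top [[-0.011, -0.997, 0.082, 0.372], [-1.0, 0.011, 0.003, -0.011], [-0.004, -0.082, -0.997, 1.594], [0.0, 0.0, 0.0, 1.0]] 535.5545854667706 272.7525979847089 206.3999739791996
```

View pics/top0.png

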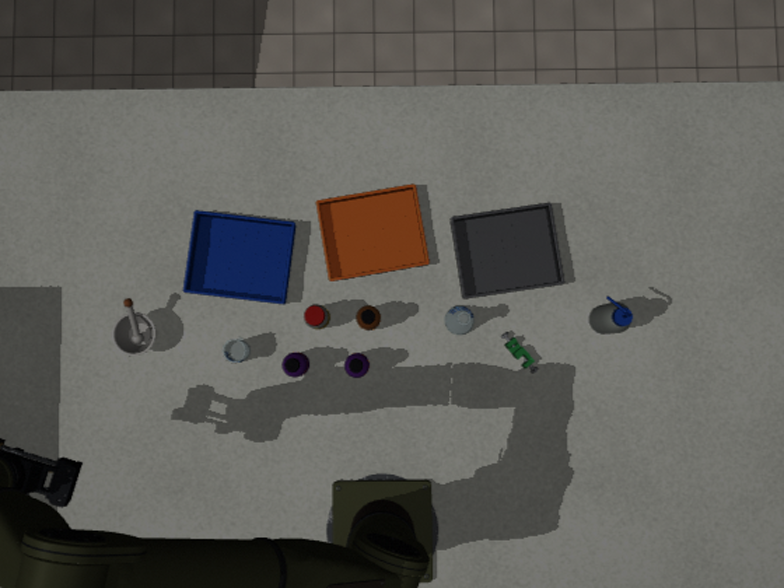

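View pics/side0.png

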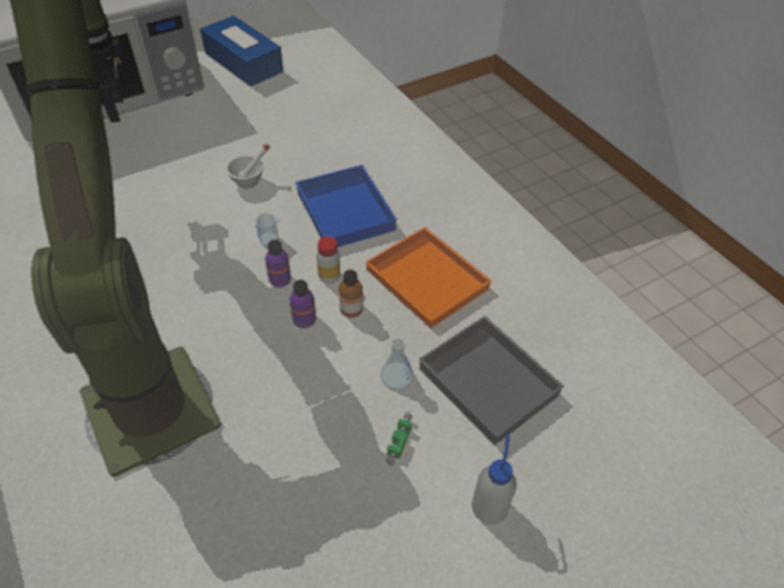

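The top view shows, left to right, the mortar (134,332), beaker (236,350), red-capped white bottle (316,316), amber bottle (368,317), flask (460,320), boss (519,350) and wash bottle (610,318). The purple decoys are at (295,364) and (357,365). The blue, orange and grey trays are at (240,257), (373,232) and (507,250). Next I'll enlarge this region to measure.

```bash
python3 - <<'E'
import cv2
im=cv2.imread("pics/top0_raw.png")
for n,c in(("a",125),("b",275)):
    k=cv2.resize(im[125:275,c:c+200],None,fx=4,fy=4,interpolation=cv2.INTER_CUBIC)
    cv2.imwrite(f"pics/top_{n}.png",cv2.convertScaleAbs(k,alpha=1.5,beta=10))
E
```

```text
(no output)
```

View pics/top_a.png

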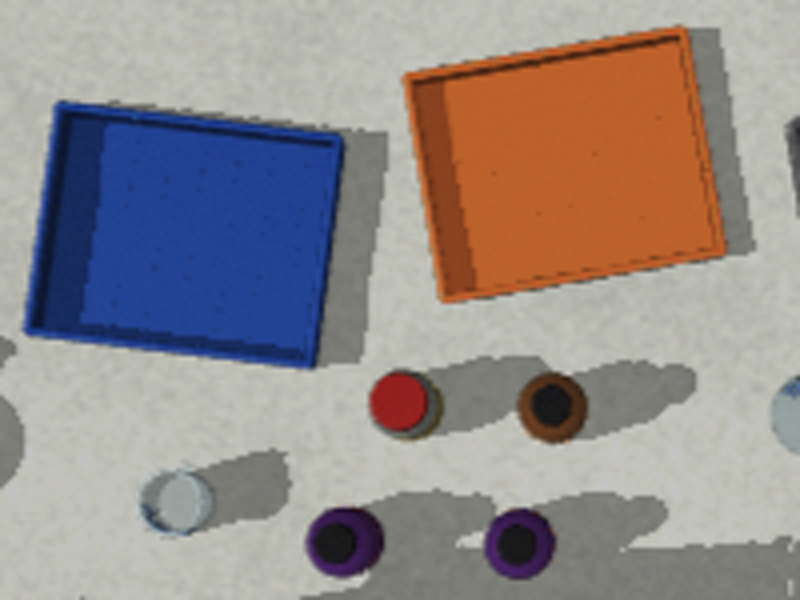

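View pics/top_b.png

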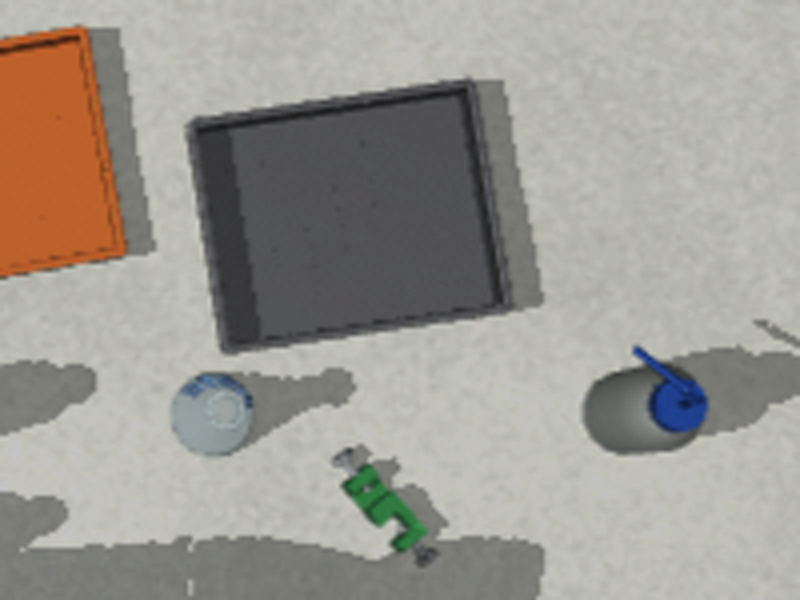

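Readings from the crops:
- **Crop a, objects:** red cap (399,402), amber cap (552,406), beaker rim about (173,500).
- **Crop a, trays:** blue and orange corners are clear.
- **Crop b:** flask base (212,414) and rim (225,408). Boss screws are at (345,459) and (427,555). Grey tray corners are clear.

```bash
cat >h.py <<'E'
import json,numpy as np
from scipy.spatial.transform import Rotation as R
cal=json.load(open("cal.json"))
def ray(n,u,v,z):
    c=cal[n];T=np.array(c["cam_to_world"])
    d=T[:3,:3]@[(u-c["cx"])/c["fx"],(v-c["cy"])/c["fy"],1]
    return T[:3,3]+d*(z-T[2,3])/d[2]
def proj(n,p):
    c=cal[n];T=np.array(c["cam_to_world"]);q=T[:3,:3].T@(np.array(p)-T[:3,3])
    return np.array([c["fx"]*q[0]/q[2]+c["cx"],c["fy"]*q[1]/q[2]+c["cy"]])
def a(u,v,z): return ray("top",124.6+u/4,124.6+v/4,z)
def b(u,v,z): return ray("top",274.6+u/4,124.6+v/4,z)
def go(s,p,yaw):
    "shift/turn units from state s to TCP p, tool down, tool y at angle yaw (deg), nearer half turn"
    r0=R.from_quat(s["eef_rot"]);best=None
    for k in(0,180):
        t=np.radians(yaw+k);y=[np.cos(t),np.sin(t),0];z=[0,0,-1];x=np.cross(y,z)
        w=(r0.inv()*R.from_matrix(np.c_[x,y,z])).as_rotvec()
        if best is None or np.linalg.norm(w)<np.linalg.norm(best): best=w
    return np.round(r0.inv().apply(np.array(p)-s["tool_pos"])/.3,3).tolist(),np.round(best/np.pi,3).tolist()
E
python3 - <<'E'
from h import *
pts={"amber":a(552,406,.108),"white":a(399,402,.1),"beaker":a(173,500,.062),"flaskrim":b(225,408,.106),"flaskbase":b(212,414,.006),
"purpR":a(518,545,.108),"purpL":a(335,541,.108),"wash":b(678,404,.14),"boss":b(385,508,.026),"s1":b(345,459,.014),"s2":b(427,555,.014)}
for k,p in pts.items(): print(k,p.round(4),"side784:",(proj("side",p)*1.4).round())
bs=pts["s2"]-pts["s1"];print("boss len",np.linalg.norm(bs),"ang",np.degrees(np.arctan2(bs[1],bs[0])))
for n,f,z,cs in(("blue",a,.036,[(58,103),(343,138),(313,366),(26,332)]),("orange",a,.028,[(405,75),(685,28),(724,253),(443,300)]),("grey",b,.036,[(188,123),(470,82),(510,308),(226,352)])):
    P=np.array([f(*c,z) for c in cs]);d=P[0]-P[3]+P[1]-P[2]
    print(n,P.mean(0).round(4),"sides",np.linalg.norm(P-np.roll(P,-1,0),axis=1).round(3),"xdir deg",np.degrees(np.arctan2(d[1],d[0])).round(1),"side ctr",(proj("side",P.mean(0))*1.4).round())
E
```

```text
amber [0.4397 0.0226 0.108 ] side784: [349. 274.]
white [0.444  0.1295 0.1   ] side784: [326. 243.]
beaker [0.3776 0.2947 0.062 ] side784: [266. 220.]
flaskrim [ 0.4363 -0.167   0.106 ] side784: [397. 342.]
flaskbase [ 0.4363 -0.1678  0.006 ] side784: [396. 374.]
purpR [0.3439 0.0469 0.108 ] side784: [300. 284.]
purpL [0.348  0.1733 0.108 ] side784: [274. 243.]
wash [ 0.4343 -0.4707  0.14  ] side784: [500. 468.]
boss [ 0.3656 -0.2906  0.026 ] side784: [398. 434.]
s1 [ 0.4018 -0.2642  0.014 ] side784: [408. 417.]
s2 [ 0.3309 -0.3226  0.014 ] side784: [391. 460.]
boss len 0.09185073843160589 ang -140.52544783510146
blue [0.5718 0.2922 0.036 ] sides [0.212 0.169 0.212 0.17 ] xdir deg -7.4 side ctr [344. 200.]
orange [0.6223 0.0137 0.028 ] sides [0.211 0.17  0.209 0.17 ] xdir deg 9.1 side ctr [427. 270.]
grey [ 0.5792 -0.2675  0.036 ] sides [0.21  0.169 0.21  0.171] xdir deg 8.3 side ctr [489. 371.]
```

```bash
python3 - <<'E'
from plant import *
from h import *
s=get_state();print(go(s,[.40,.36,.22],40));
t=dict(s);t["tool_pos"]=np.array([.40,.36,.22]);r=np.radians(40)
y=[np.cos(r),np.sin(r),0];t["eef_rot"]=R.from_matrix(np.c_[np.cross(y,[0,0,-1]),y,[0,0,-1]]).as_quat()
print(R.from_quat(s["eef_rot"]).as_matrix().round(2).tolist());print(go(t,[.44,.1226,.2],0)); print(go(t,[.44,.0226,.2],0))
E
```

```text
([-0.927, -0.546, 0.061], [-0.001, 0.0, 0.184])
[[-0.96, 0.29, -0.0], [0.29, 0.96, -0.0], [-0.0, -0.0, -1.0]]
([-0.692, -0.407, 0.067], [0.0, 0.0, 0.222])
([-0.947, -0.621, 0.067], [0.0, 0.0, 0.222])
```

Call:
send_rows:
  targets:
    - [[-0.46,-0.27,0.03],[0,0,0.09]]
    - [[-0.92,-0.54,0.06],[0,0,0.184]]
    - [[-0.92,-0.54,0.06],[0,0,0.184]]
    - [[-0.92,-0.54,0.06],[0,0,0.184]]
    - [[-0.92,-0.54,0.06],[0,0,0.184]]
    - [[-0.92,-0.54,0.06],[0,0,0.184]]
    - [[-0.92,-0.54,0.06],[0,0,0.184]]
    - [[-0.92,-0.54,0.06],[0,0,0.184]]
  fingers: 0.7
  newtons: 20

```text
clock: 1.1
tool_pos: [0.397, 0.3648, 0.2207]
eef_rot: [0.421, 0.907, 0.0, -0.001]
contact_force: [0.0, 0.4, 0.1]
opening: 0.699
finger_force: 0.0
```

Call:
send_rows:
  targets:
    - [[-0.94,-0.62,0.06],[0,0,0.222]]
    - [[-0.94,-0.62,0.06],[0,0,0.222]]
    - [[-0.94,-0.62,0.06],[0,0,0.222]]
    - [[-0.94,-0.62,0.06],[0,0,0.222]]
    - [[-0.94,-0.62,0.06],[0,0,0.222]]
    - [[-0.94,-0.62,0.06],[0,0,0.222]]
    - [[-0.94,-0.62,0.06],[0,0,0.222]]
    - [[-0.94,-0.62,0.06],[0,0,0.222]]
    - [[-0.94,-0.62,0.06],[0,0,0.222]]

```text
clock: 2.22
tool_pos: [0.4373, 0.0295, 0.2027]
eef_rot: [0.705, 0.709, 0.0, -0.0]
contact_force: [-0.0, 0.1, 0.4]
opening: 0.697
finger_force: 0.0
```

```bash
python3 - <<'E'
from plant import *
from h import *
import cv2
s=get_state();print(s["clock"],s["tool_pos"],s["eef_rot"],s["q"],go(s,[.4397,.0226,.082],0))
d=snapshot("wrist");cv2.imwrite("pics/w1.png",d["img"])
print({k:np.array(d[k]).round(3).tolist() for k in d if k!="img"})
# predict amber cap & white cap pixels
T=np.array(d["T_tool_cam"]);r0=R.from_quat(s["eef_rot"])
for n,p in(("amber",[.4397,.0226,.108]),("white",[.444,.1295,.1]),("purpR",[.3439,.0469,.108]),("flask",[.4363,-.167,.106])):
    q=np.linalg.inv(T)@np.r_[r0.inv().apply(np.array(p)-s["tool_pos"]),1];th=np.arctan2(np.hypot(q[0],q[1]),q[2]);e=q[:2]/np.hypot(q[0],q[1])
    print(n,[d["fx"]*th*e[0]+d["cx"],d["fy"]*th*e[1]+d["cy"]])
E
```

```text
2.225 [0.43734754 0.02954661 0.20274601] [ 7.05463905e-01  7.08745661e-01  4.17009365e-04 -3.04166547e-04] [-0.20468307  0.52037702  0.0495627   2.15343858 -0.05674041  0.46863618
 -0.10640509] ([-0.024, 0.008, 0.402], [0.0, -0.0, 0.001])
{'fx': 325.192, 'fy': 325.192, 'cx': 281.039, 'cy': 212.79, 'T_tool_cam': [[-0.001, -0.947, -0.321, 0.084], [1.0, -0.001, -0.0, 0.001], [0.0, -0.321, 0.947, -0.145], [0.0, 0.0, 0.0, 1.0]]}
amber [np.float64(282.85112065955065), np.float64(224.28949696056173)]
white [np.float64(289.20905073161697), np.float64(85.75114253595068)]
purpR [np.float64(163.3326527867689), np.float64(195.01099975108366)]
flask [np.float64(278.63422889941836), np.float64(385.8470137881211)]
```

View pics/w1.png

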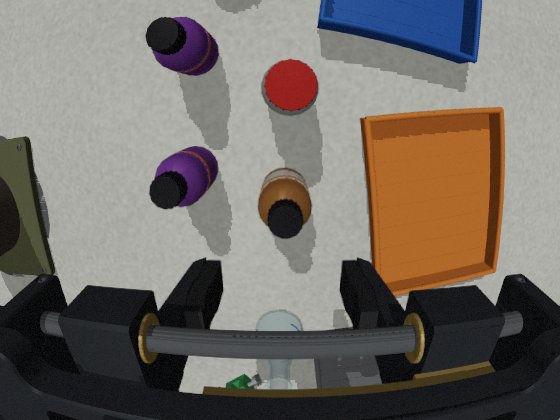

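The wrist view puts the amber cap at (285,220), the red cap at (291,85) and purple caps at (165,36) and (168,189). All agree with predictions, so I'll go down on the amber cap.

Call:
send_rows:
  targets:
    - [[-0.024,0.008,0.1],[0,0,0]]
    - [[-0.024,0.008,0.2],[0,0,0]]
    - [[-0.024,0.008,0.3],[0,0,0]]
    - [[-0.024,0.008,0.36],[0,0,0]]
    - [[-0.024,0.008,0.4],[0,0,0]]
    - [[-0.024,0.008,0.4],[0,0,0]]
    - [[-0.024,0.008,0.4],[0,0,0]]

```text
clock: 3.15
tool_pos: [0.4401, 0.0203, 0.0832]
eef_rot: [0.707, 0.707, 0.0, 0.0]
contact_force: [-0.5, 0.0, 0.5]
opening: 0.703
finger_force: 0.0
```

Call:
send_rows:
  targets:
    - [[0,0,0],[0,0,0]]
    - [[0,0,0],[0,0,0]]
    - [[0,0,0],[0,0,0]]
    - [[0,0,0],[0,0,0]]
    - [[0,0,0],[0,0,0]]
    - [[0,0,0],[0,0,0]]
  fingers: 0
  newtons: 20

```text
clock: 3.9
tool_pos: [0.4401, 0.0201, 0.0828]
eef_rot: [0.707, 0.707, 0.0, 0.0]
contact_force: [1.3, 0.4, 2.3]
opening: 0.305
finger_force: 20.0
```

Call:
send_rows:
  targets:
    - [[0,0,-0.05],[0,0,0]]
    - [[0,0,-0.17],[0,0,0]]
    - [[0,0,-0.31],[0,0,0]]
    - [[0,0,-0.43],[0,0,0]]
    - [[-0.05,0.02,-0.43],[0,0,0]]
    - [[-0.18,0.08,-0.43],[0,0,0]]
    - [[-0.34,0.15,-0.43],[0,0,0]]
    - [[-0.5,0.22,-0.43],[0,0,0]]
    - [[-0.66,0.29,-0.43],[0,0,0]]
    - [[-0.82,0.36,-0.43],[0,0,0]]
    - [[-0.93,0.42,-0.43],[0,0,0]]
    - [[-1,0.45,-0.43],[0,0,0]]

```text
clock: 5.4
tool_pos: [0.5743, -0.2819, 0.2105]
eef_rot: [0.708, 0.707, -0.001, -0.001]
contact_force: [-0.2, -0.1, -2.8]
opening: 0.307
finger_force: 20.0
```

Call:
send_rows:
  targets:
    - [[-0.08,0.03,0],[0,0,0]]
    - [[-0.108,0.037,0.03],[0,0,0]]
    - [[-0.108,0.037,0.12],[0,0,0]]
    - [[-0.108,0.037,0.22],[0,0,0]]
    - [[-0.108,0.037,0.3],[0,0,0]]
    - [[-0.108,0.037,0.35],[0,0,0]]
    - [[-0.108,0.037,0.38],[0,0,0]]
    - [[-0.108,0.037,0.4],[0,0,0]]
    - [[-0.108,0.037,0.4],[0,0,0]]
    - [[-0.108,0.037,0.4],[0,0,0]]

```text
clock: 6.65
tool_pos: [0.5865, -0.3125, 0.0924]
eef_rot: [0.707, 0.707, 0.0, 0.001]
contact_force: [-0.0, 0.6, -1.9]
opening: 0.308
finger_force: 20.0
```

Call:
send_rows:
  targets:
    - [[0,0,0.005],[0,0,0]]
    - [[0,0,0.01],[0,0,0]]
    - [[0,0,0.013],[0,0,0]]
    - [[0,0,0.016],[0,0,0]]
    - [[0,0,0.016],[0,0,0]]
    - [[0,0,0.016],[0,0,0]]

```text
clock: 7.4
tool_pos: [0.5861, -0.3123, 0.087]
eef_rot: [0.707, 0.707, 0.0, 0.0]
contact_force: [-1.2, 0.2, -1.2]
opening: 0.308
finger_force: 20.0
```

Call:
send_rows:
  targets:
    - [[0,0,0.002],[0,0,0]]
    - [[0,0,0.004],[0,0,0]]
    - [[0,0,0.004],[0,0,0]]

```text
clock: 7.78
tool_pos: [0.5865, -0.3123, 0.0868]
eef_rot: [0.707, 0.707, 0.0, 0.0]
contact_force: [-0.4, 1.0, 4.8]
opening: 0.312
finger_force: 20.0
```

Call:
send_rows:
  targets:
    - [[0,0,0],[0,0,0]]
    - [[0,0,0],[0,0,0]]
    - [[0,0,0],[0,0,0]]
    - [[0,0,0],[0,0,0]]
  fingers: 0.6

```text
clock: 8.28
tool_pos: [0.5859, -0.3122, 0.0855]
eef_rot: [0.707, 0.707, -0.0, -0.0]
contact_force: [0.9, 0.1, -0.3]
opening: 0.598
finger_force: 0.0
```

Call:
send_rows:
  targets:
    - [[0,0,-0.05],[0,0,0]]
    - [[0,0,-0.2],[0,0,0]]
    - [[0,0,-0.4],[0,0,0]]
    - [[0.1,-0.04,-0.4],[0,0,0]]
    - [[0.28,-0.1,-0.4],[0,0,0]]
    - [[0.47,-0.16,-0.4],[0,0,0]]
    - [[0.66,-0.22,-0.4],[0,0,0]]
    - [[0.85,-0.28,-0.4],[0,0,0]]
    - [[1,-0.33,-0.4],[0,0,0]]
  fingers: 0.8

```text
clock: 9.4
tool_pos: [0.4864, -0.0098, 0.2068]
eef_rot: [0.706, 0.708, 0.001, 0.0]
contact_force: [0.8, 0.1, 0.5]
opening: 0.799
finger_force: 0.0
```

Call:
send_rows:
  targets:
    - [[0.15,-0.05,0],[0,0,0]]
    - [[0.32,-0.1,0],[0,0,0]]
    - [[0.473,-0.144,0],[0,0,0]]
    - [[0.473,-0.144,0],[0,0,0]]
    - [[0.473,-0.144,0],[0,0,0]]
    - [[0.473,-0.144,0],[0,0,0]]

```text
clock: 10.15
tool_pos: [0.4442, 0.1279, 0.206]
eef_rot: [0.708, 0.706, 0.0, 0.0]
contact_force: [-0.5, -0.2, 0.1]
opening: 0.799
finger_force: 0.0
```

```bash
python3 - <<'E'
from plant import *
from h import *
import cv2
s=get_state();print(s["clock"],s["tool_pos"],go(s,[.444,.1295,.076],0),s["opening"])
d=snapshot("top");cv2.imwrite("pics/t2.png",cv2.resize(d["img"][110:290,80:460],None,fx=2,fy=2,interpolation=cv2.INTER_CUBIC))
E
```

```text
10.15 [0.44418628 0.12794867 0.20604953] ([0.005, -0.001, 0.433], [0.0, 0.0, -0.001]) 0.7989464829292569
```

View pics/t2.png

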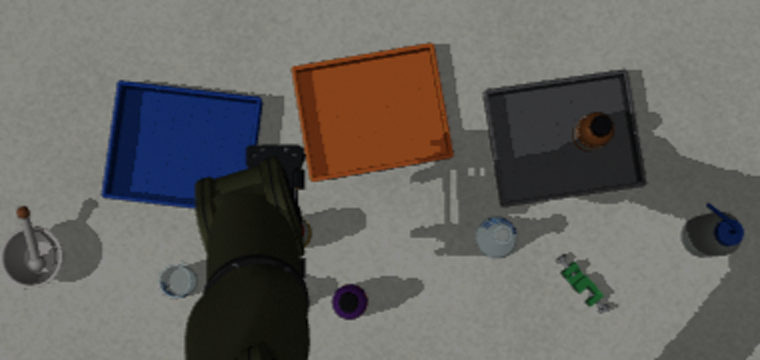

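The amber bottle stands upright in the grey tray at (598,130), and everything else in view is undisturbed. The white bottle is next.

Call:
send_rows:
  targets:
    - [[0.005,0,0.1],[0,0,0]]
    - [[0.005,0,0.22],[0,0,0]]
    - [[0.005,0,0.33],[0,0,0]]
    - [[0.005,0,0.4],[0,0,0]]
    - [[0.005,0,0.433],[0,0,0]]
    - [[0.005,0,0.433],[0,0,0]]
    - [[0.005,0,0.433],[0,0,0]]

```text
clock: 11.08
tool_pos: [0.4441, 0.131, 0.0765]
eef_rot: [0.707, 0.707, 0.001, 0.0]
contact_force: [-0.3, -0.5, 0.3]
opening: 0.799
finger_force: 0.0
```

Call:
send_rows:
  targets:
    - [[0,0,0],[0,0,0]]
    - [[0,0,0],[0,0,0]]
    - [[0,0,0],[0,0,0]]
    - [[0,0,0],[0,0,0]]
    - [[0,0,0],[0,0,0]]
    - [[0,0,0],[0,0,0]]
  fingers: 0
  newtons: 20

```text
clock: 11.82
tool_pos: [0.4438, 0.1312, 0.076]
eef_rot: [0.707, 0.707, 0.0, 0.0]
contact_force: [1.3, 0.1, 3.5]
opening: 0.448
finger_force: 20.0
```

Call:
send_rows:
  targets:
    - [[0,0,-0.05],[0,0,0]]
    - [[0,0,-0.17],[0,0,0]]
    - [[0,0,-0.31],[0,0,0]]
    - [[0,0,-0.43],[0,0,0]]
    - [[-0.05,0.02,-0.43],[0,0,0]]
    - [[-0.18,0.07,-0.43],[0,0,0]]
    - [[-0.34,0.13,-0.43],[0,0,0]]
    - [[-0.5,0.19,-0.43],[0,0,0]]
    - [[-0.66,0.25,-0.43],[0,0,0]]
    - [[-0.82,0.31,-0.43],[0,0,0]]
    - [[-0.95,0.36,-0.43],[0,0,0]]
    - [[-1,0.38,-0.43],[0,0,0]]

```text
clock: 13.32
tool_pos: [0.5573, -0.172, 0.2052]
eef_rot: [0.708, 0.706, -0.001, 0.0]
contact_force: [0.6, 0.5, -0.6]
opening: 0.445
finger_force: 20.0
```

Call:
send_rows:
  targets:
    - [[-0.1,0.03,0],[0,0,0]]
    - [[-0.18,0.05,0],[0,0,0]]
    - [[-0.18,0.05,0.1],[0,0,0]]
    - [[-0.18,0.05,0.2],[0,0,0]]
    - [[-0.18,0.05,0.29],[0,0,0]]
    - [[-0.18,0.05,0.35],[0,0,0]]
    - [[-0.18,0.05,0.38],[0,0,0]]
    - [[-0.18,0.05,0.4],[0,0,0]]
    - [[-0.18,0.05,0.405],[0,0,0]]
    - [[-0.18,0.05,0.41],[0,0,0]]
    - [[-0.18,0.05,0.415],[0,0,0]]
    - [[-0.18,0.05,0.415],[0,0,0]]

```text
clock: 14.82
tool_pos: [0.5728, -0.2229, 0.0804]
eef_rot: [0.707, 0.707, 0.0, 0.0]
contact_force: [-0.3, 0.7, -0.7]
opening: 0.444
finger_force: 20.0
```

Call:
send_rows:
  targets:
    - [[0,0,0.002],[0,0,0]]
    - [[0,0,0.003],[0,0,0]]
    - [[0,0,0.003],[0,0,0]]

```text
clock: 15.2
tool_pos: [0.573, -0.223, 0.08]
eef_rot: [0.707, 0.707, 0.0, 0.0]
contact_force: [0.0, 0.5, 5.1]
opening: 0.442
finger_force: 20.0
```

Call:
send_rows:
  targets:
    - [[0,0,0],[0,0,0]]
    - [[0,0,0],[0,0,0]]
    - [[0,0,0],[0,0,0]]
    - [[0,0,0],[0,0,0]]
  fingers: 0.75

```text
clock: 15.7
tool_pos: [0.5727, -0.2228, 0.0792]
eef_rot: [0.707, 0.707, -0.0, -0.0]
contact_force: [0.3, 0.1, 0.3]
opening: 0.75
finger_force: 0.0
```

Call:
send_rows:
  targets:
    - [[0,0,-0.05],[0,0,0]]
    - [[0,0,-0.2],[0,0,0]]
    - [[0,0,-0.4],[0,0,0]]
    - [[0.06,-0.15,-0.4],[0,0,0]]
    - [[0.13,-0.32,-0.4],[0,0,0]]
    - [[0.185,-0.456,-0.4],[0,0,0]]
    - [[0.185,-0.456,-0.4],[0,0,0]]
    - [[0.185,-0.456,-0.4],[0,0,0]]
    - [[0.185,-0.456,-0.4],[0,0,0]]
  fingers: 0.7

```text
clock: 16.82
tool_pos: [0.4376, -0.168, 0.1997]
eef_rot: [0.707, 0.707, 0.001, 0.001]
contact_force: [0.4, -0.4, 0.2]
opening: 0.694
finger_force: 0.0
```

```bash
python3 - <<'E'
from plant import *
from h import *
import cv2
s=get_state();print(s["clock"],s["tool_pos"],go(s,[.4363,-.1675,.078],0),s["opening"])
d=snapshot("side");k=cv2.resize(d["img"],None,fx=1.4,fy=1.4,interpolation=cv2.INTER_CUBIC);cv2.imwrite("pics/s3.png",k)
E
```

```text
16.825 [ 0.43763736 -0.16796592  0.19972958] ([0.002, -0.005, 0.406], [0.001, 0.0, 0.0]) 0.6944390591816517
```

View pics/s3.png

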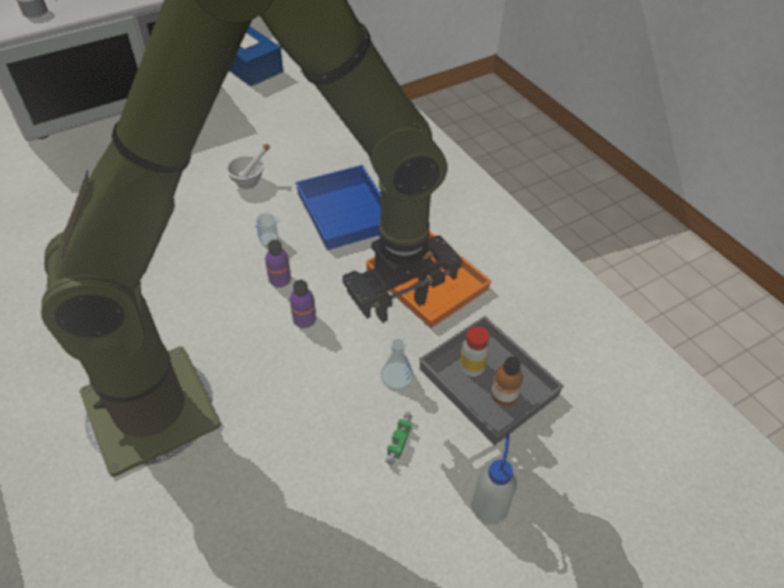

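Both bottles stand in the grey tray, white at (475,355) and amber at (508,383). The flask rim is at (398,345). I'll grasp the flask neck next.

Call:
send_rows:
  targets:
    - [[0.002,-0.004,0.1],[0,0,0]]
    - [[0.002,-0.004,0.2],[0,0,0]]
    - [[0.002,-0.004,0.3],[0,0,0]]
    - [[0.002,-0.004,0.37],[0,0,0]]
    - [[0.002,-0.004,0.405],[0,0,0]]
    - [[0.002,-0.004,0.405],[0,0,0]]
    - [[0.002,-0.004,0.405],[0,0,0]]

```text
clock: 17.75
tool_pos: [0.4353, -0.167, 0.0785]
eef_rot: [0.707, 0.707, 0.0, 0.001]
contact_force: [0.3, 0.1, -0.4]
opening: 0.699
finger_force: 0.0
```

Call:
send_rows:
  targets:
    - [[0,0,0],[0,0,0]]
    - [[0,0,0],[0,0,0]]
    - [[0,0,0],[0,0,0]]
    - [[0,0,0],[0,0,0]]
    - [[0,0,0],[0,0,0]]
    - [[0,0,0],[0,0,0]]
  fingers: 0
  newtons: 12

```text
clock: 18.5
tool_pos: [0.435, -0.1668, 0.078]
eef_rot: [0.707, 0.707, 0.0, 0.0]
contact_force: [0.5, -0.2, 0.5]
opening: 0.276
finger_force: 12.0
```

Call:
send_rows:
  targets:
    - [[0,0,-0.05],[0,0,0]]
    - [[0,0,-0.17],[0,0,0]]
    - [[0,0,-0.31],[0,0,0]]
    - [[0,0,-0.43],[0,0,0]]
    - [[0.05,0.02,-0.43],[0,0,0]]
    - [[0.18,0.06,-0.43],[0,0,0]]
    - [[0.34,0.11,-0.43],[0,0,0]]
    - [[0.5,0.16,-0.43],[0,0,0]]
    - [[0.66,0.21,-0.43],[0,0,0]]
    - [[0.82,0.26,-0.43],[0,0,0]]
    - [[0.95,0.3,-0.43],[0,0,0]]
    - [[1,0.32,-0.43],[0,0,0]]

```text
clock: 20.0
tool_pos: [0.5297, 0.137, 0.2059]
eef_rot: [0.705, 0.709, -0.0, -0.001]
contact_force: [-0.6, 0.3, -1.0]
opening: 0.281
finger_force: 12.0
```

Call:
send_rows:
  targets:
    - [[0.14,0.04,0],[0,0,0]]
    - [[0.28,0.08,0],[0,0,0]]
    - [[0.366,0.113,0.02],[0,0,0]]
    - [[0.366,0.113,0.1],[0,0,0]]
    - [[0.366,0.113,0.2],[0,0,0]]
    - [[0.366,0.113,0.29],[0,0,0]]
    - [[0.366,0.113,0.35],[0,0,0]]
    - [[0.366,0.113,0.38],[0,0,0]]
    - [[0.366,0.113,0.4],[0,0,0]]
    - [[0.366,0.113,0.41],[0,0,0]]
    - [[0.366,0.113,0.415],[0,0,0]]
    - [[0.366,0.113,0.415],[0,0,0]]

```text
clock: 21.5
tool_pos: [0.5646, 0.2432, 0.0828]
eef_rot: [0.707, 0.707, 0.0, 0.0]
contact_force: [0.1, -0.1, -0.9]
opening: 0.285
finger_force: 12.0
```

Call:
send_rows:
  targets:
    - [[0,0,0.002],[0,0,0]]
    - [[0,0,0.003],[0,0,0]]
    - [[0,0,0.003],[0,0,0]]

```text
clock: 21.88
tool_pos: [0.5648, 0.2433, 0.082]
eef_rot: [0.707, 0.707, 0.001, 0.0]
contact_force: [0.3, 0.7, 1.6]
opening: 0.281
finger_force: 12.0
```

Call:
send_rows:
  targets:
    - [[0,0,0],[0,0,0]]
    - [[0,0,0],[0,0,0]]
    - [[0,0,0],[0,0,0]]
    - [[0,0,0],[0,0,0]]
  fingers: 0.6

```text
clock: 22.38
tool_pos: [0.5643, 0.243, 0.0814]
eef_rot: [0.707, 0.707, -0.0, -0.0]
contact_force: [-0.5, 0.4, 0.0]
opening: 0.598
finger_force: 0.0
```

Call:
send_rows:
  targets:
    - [[0,0,-0.05],[0,0,0]]
    - [[0,0,-0.2],[0,0,0]]
    - [[0,0,-0.35],[0,0,0]]
    - [[0.04,-0.15,-0.35],[0,0,0]]
    - [[0.08,-0.32,-0.35],[0,0,0]]
    - [[0.13,-0.48,-0.35],[0,0,0]]
    - [[0.171,-0.624,-0.35],[0,0,0]]
    - [[0.171,-0.624,-0.35],[0,0,0]]
    - [[0.171,-0.624,-0.35],[0,0,0]]
    - [[0.171,-0.624,-0.35],[0,0,0]]
  fingers: 0.85

```text
clock: 23.62
tool_pos: [0.3788, 0.2939, 0.1869]
eef_rot: [0.708, 0.707, 0.001, 0.0]
contact_force: [0.4, 0.7, 0.0]
opening: 0.859
finger_force: 0.0
```

```bash
python3 - <<'E'
from plant import *
from h import *
import cv2
s=get_state();print(s["clock"],s["tool_pos"],s["opening"],s["q"])
d=snapshot("wrist");cv2.imwrite("pics/w4.png",d["img"])
T=np.array(d["T_tool_cam"]);r0=R.from_quat(s["eef_rot"])
for n,p in(("rim",[.3776,.2947,.062]),("base",[.3776,.2947,0]),("rim+x",[.4006,.2947,.062]),("rim+y",[.3776,.3177,.062])):
    q=np.linalg.inv(T)@np.r_[r0.inv().apply(np.array(p)-s["tool_pos"]),1];th=np.arctan2(np.hypot(q[0],q[1]),q[2]);e=q[:2]/np.hypot(q[0],q[1])
    print(n,np.round([d["fx"]*th*e[0]+d["cx"],d["fy"]*th*e[1]+d["cy"]],1))
E
```

```text
23.625 [0.37880005 0.29391677 0.18689718] 0.8589967283311414 [-0.83353296  0.59222713  0.12102278  2.06075798 -0.14109043  0.49450675
 -0.61030674]
rim [278.4 203.6]
base [278.8 186.3]
rim+x [304.8 203.6]
rim+y [278.3 177.8]
```

View pics/w4.png

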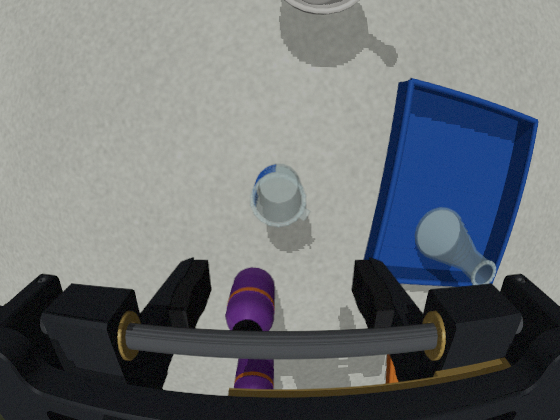

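The flask is upright in the blue tray. The beaker rim is centred near (278,201), with what looks like the lip near (305,212). I'll enlarge to confirm the lip direction.

```bash
python3 - <<'E'
import cv2
k=cv2.imread("pics/w4.png")[150:250,215:345]
cv2.imwrite("pics/w4c.png",cv2.convertScaleAbs(cv2.resize(k,None,fx=6,fy=6,interpolation=cv2.INTER_CUBIC),alpha=1.4))
E
```

```text
(no output)
```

View pics/w4c.png

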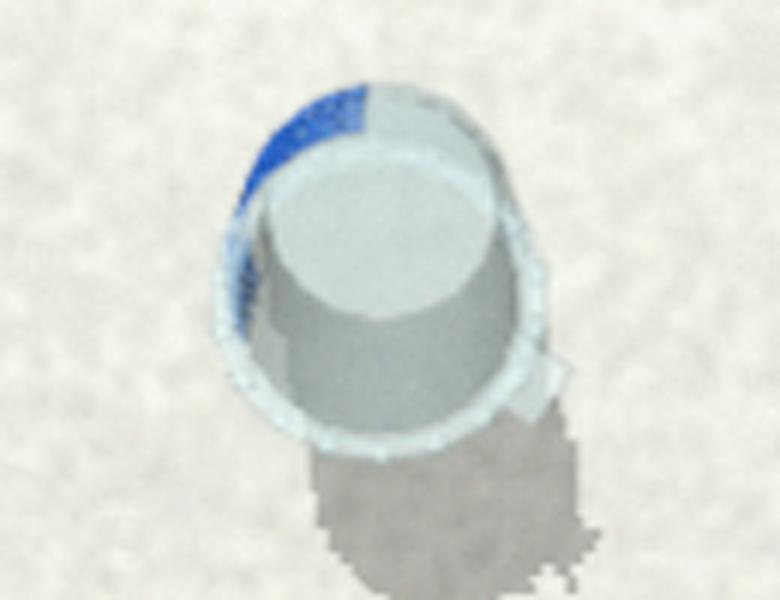

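Call:
send_rows:
  targets:
    - [[0.006,-0.003,0],[0,0,-0.055]]
    - [[0.006,-0.003,0.05],[0,0,-0.11]]
    - [[0.006,-0.003,0.15],[0,0,-0.167]]
    - [[0.006,-0.003,0.25],[0,0,-0.167]]
    - [[0.006,-0.003,0.35],[0,0,-0.167]]
    - [[0.006,-0.003,0.44],[0,0,-0.167]]
    - [[0.006,-0.003,0.5],[0,0,-0.167]]
    - [[0.006,-0.003,0.53],[0,0,-0.167]]
    - [[0.006,-0.003,0.53],[0,0,-0.167]]
    - [[0.006,-0.003,0.53],[0,0,-0.167]]

```text
clock: 24.92
tool_pos: [0.3768, 0.2962, 0.0281]
eef_rot: [0.5, 0.866, 0.001, 0.0]
contact_force: [-1.0, -0.5, 0.3]
opening: 0.847
finger_force: 0.0
```

Call:
send_rows:
  targets:
    - [[0,0,0],[0,0,0]]
    - [[0,0,0],[0,0,0]]
    - [[0,0,0],[0,0,0]]
    - [[0,0,0],[0,0,0]]
    - [[0,0,0],[0,0,0]]
    - [[0,0,0],[0,0,0]]
  fingers: 0
  newtons: 8

```text
clock: 25.68
tool_pos: [0.3764, 0.2962, 0.0277]
eef_rot: [0.499, 0.866, 0.0, 0.0]
contact_force: [0.3, 1.5, 5.1]
opening: 0.52
finger_force: 8.0
```

```bash
python3 - <<'E'
from plant import *
from h import *
s=get_state();p=s["tool_pos"];print(p,s["opening"])
print("A",go(s,p+[0,0,.1],30),"B",go(s,[.578,.342,p[2]+.1],30),"C",go(s,[.578,.342,p[2]+.0045],30))
E
```

```text
[0.3763775  0.29617103 0.02769571] 0.5197032627664975
A ([0.0, 0.0, -0.333], [0.0, -0.0, 0.001]) B ([-0.205, 0.658, -0.333], [0.0, -0.0, 0.001]) C ([-0.205, 0.658, -0.015], [0.0, -0.0, 0.001])
```

Call:
send_rows:
  targets:
    - [[0,0,-0.05],[0,0,0]]
    - [[0,0,-0.17],[0,0,0]]
    - [[0,0,-0.28],[0,0,0]]
    - [[-0.01,0.03,-0.333],[0,0,0]]
    - [[-0.04,0.13,-0.333],[0,0,0]]
    - [[-0.085,0.28,-0.333],[0,0,0]]
    - [[-0.13,0.43,-0.333],[0,0,0]]
    - [[-0.175,0.56,-0.333],[0,0,0]]
    - [[-0.205,0.658,-0.333],[0,0,0]]
    - [[-0.205,0.658,-0.31],[0,0,0]]
    - [[-0.205,0.658,-0.23],[0,0,0]]
    - [[-0.205,0.658,-0.15],[0,0,0]]

```text
clock: 27.18
tool_pos: [0.5759, 0.3415, 0.0721]
eef_rot: [0.499, 0.867, -0.001, -0.001]
contact_force: [-0.1, 0.2, -0.2]
opening: 0.523
finger_force: 8.0
```

Call:
send_rows:
  targets:
    - [[0,0,0.07],[0,0,0]]
    - [[0,0,0.1],[0,0,0]]
    - [[0,0,0.12],[0,0,0]]
    - [[0,0,0.128],[0,0,0]]
    - [[0,0,0.134],[0,0,0]]
    - [[0,0,0.134],[0,0,0]]
    - [[0,0,0.134],[0,0,0]]

```text
clock: 28.05
tool_pos: [0.5781, 0.3419, 0.0326]
eef_rot: [0.499, 0.866, 0.0, 0.0]
contact_force: [-0.5, -0.3, 0.5]
opening: 0.521
finger_force: 8.0
```

Call:
send_rows:
  targets:
    - [[0,0,0.002],[0,0,0]]
    - [[0,0,0.003],[0,0,0]]
    - [[0,0,0.003],[0,0,0]]

```text
clock: 28.42
tool_pos: [0.5781, 0.3419, 0.0318]
eef_rot: [0.499, 0.866, 0.0, 0.0]
contact_force: [-0.9, -0.1, 3.0]
opening: 0.521
finger_force: 8.0
```

Contact is made. I'll release, rise and turn toward the boss.

Call:
send_rows:
  targets:
    - [[0,0,0],[0,0,0]]
    - [[0,0,0],[0,0,0]]
    - [[0,0,0],[0,0,0]]
    - [[0,0,0],[0,0,0]]
  fingers: 0.65

```text
clock: 28.92
tool_pos: [0.5779, 0.3418, 0.0313]
eef_rot: [0.499, 0.866, 0.0, -0.0]
contact_force: [-0.8, 1.0, 0.7]
opening: 0.648
finger_force: 0.0
```

Call:
send_rows:
  targets:
    - [[0,0,-0.05],[0,0,0]]
    - [[0,0,-0.2],[0,0,0]]
    - [[0,0,-0.4],[0,0,0]]
    - [[0,0,-0.6],[0,0,0]]
    - [[0,0,-0.6],[0,0,0]]

```text
clock: 29.55
tool_pos: [0.5812, 0.3438, 0.2185]
eef_rot: [0.5, 0.866, 0.006, 0.003]
contact_force: [0.6, 0.2, 1.1]
opening: 0.652
finger_force: 0.0
```

```bash
python3 - <<'E'
from plant import *
from h import *
s=get_state();print(s["tool_pos"],s["q"])
print(go(s,[.46,.08,.21],-10))
for y in(-50.5,):
    t=dict(s);t["tool_pos"]=np.array([.46,.08,.21]);r=np.radians(-10)
    c=[np.cos(r),np.sin(r),0];t["eef_rot"]=R.from_matrix(np.c_[np.cross(c,[0,0,-1]),c,[0,0,-1]]).as_quat()
    print(go(t,[.43,-.18,.17],y))
E
```

```text
[0.58120209 0.34376397 0.21851639] [-0.57131647  0.77177184 -0.06099944  1.4372703   0.05388806  0.92130753
 -0.12242494]
([-0.559, -0.79, 0.018], [0.004, -0.002, 0.223])
([-0.871, 0.052, 0.133], [0.0, 0.0, 0.225])
```

Call:
send_rows:
  targets:
    - [[-0.1,-0.14,0.01],[0,0,0.05]]
    - [[-0.25,-0.34,0.01],[0,0,0.1]]
    - [[-0.4,-0.55,0.01],[0,0,0.16]]
    - [[-0.5,-0.7,0.01],[0,0,0.2]]
    - [[-0.56,-0.79,0.01],[0,0,0.222]]
    - [[-0.56,-0.79,0.01],[0,0,0.222]]
    - [[-0.56,-0.79,0.01],[0,0,0.222]]
  fingers: 0.65

```text
clock: 30.42
tool_pos: [0.4576, 0.0784, 0.2085]
eef_rot: [0.765, 0.644, 0.001, -0.0]
contact_force: [-0.1, 0.2, 0.2]
opening: 0.645
finger_force: 0.0
```

Call:
send_rows:
  targets:
    - [[-0.2,0.01,0],[0,0,0.05]]
    - [[-0.4,0.02,0],[0,0,0.1]]
    - [[-0.6,0.03,0],[0,0,0.16]]
    - [[-0.75,0.04,0],[0,0,0.2]]
    - [[-0.87,0.052,0],[0,0,0.225]]
    - [[-0.87,0.052,0],[0,0,0.225]]
    - [[-0.87,0.052,0],[0,0,0.225]]
    - [[-0.87,0.052,0],[0,0,0.225]]

```text
clock: 31.42
tool_pos: [0.4284, -0.1803, 0.2082]
eef_rot: [0.94, 0.341, 0.0, -0.001]
contact_force: [-0.2, -0.7, -0.2]
opening: 0.649
finger_force: 0.0
```

```bash
python3 - <<'E'
from plant import *
from h import *
import cv2
s=get_state();p=s["tool_pos"];print(s["clock"],p,s["q"].round(2) if hasattr(s["q"],"round") else s["q"])
print(go(s,[.366,-.292,.12],-50.5),go(s,[.366,-.292,.004],-50.5))
d=snapshot("wrist");cv2.imwrite("pics/w5.png",d["img"])
T=np.array(d["T_tool_cam"]);r0=R.from_quat(s["eef_rot"])
for n,q0 in(("ctr",[.366,-.292,.026]),("s1",[.4018,-.2642,.014]),("s2",[.3309,-.3226,.014])):
    q=np.linalg.inv(T)@np.r_[r0.inv().apply(np.array(q0)-p),1];th=np.arctan2(np.hypot(q[0],q[1]),q[2]);e=q[:2]/np.hypot(q[0],q[1])
    print(n,np.round([d["fx"]*th*e[0]+d["cx"],d["fy"]*th*e[1]+d["cy"]],1))
E
```

```text
31.425 [ 0.42844252 -0.18034623  0.20822755] [ 0.15  0.55  0.23  2.08 -0.23  0.54 -0.33]
([-0.399, 0.153, 0.294], [-0.0, -0.0, 0.002]) ([-0.399, 0.153, 0.68], [-0.0, -0.0, 0.002])
ctr [319.6 287.4]
s1 [321.8 248.6]
s2 [317.4 312.9]
```

View pics/w5.png

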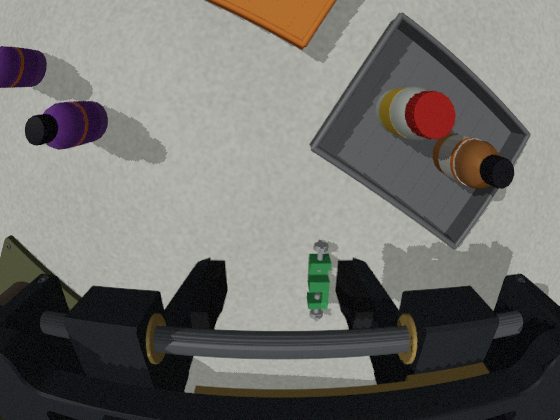

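The boss spans (320,247) to (317,314), as predicted and parallel to the pads. I'll move over it, then down.

Call:
send_rows:
  targets:
    - [[-0.13,0.05,0.1],[0,0,0]]
    - [[-0.3,0.11,0.2],[0,0,0]]
    - [[-0.4,0.153,0.3],[0,0,0]]
    - [[-0.4,0.153,0.4],[0,0,0]]
    - [[-0.4,0.153,0.5],[0,0,0]]
    - [[-0.4,0.153,0.59],[0,0,0]]
    - [[-0.4,0.153,0.65],[0,0,0]]
    - [[-0.4,0.153,0.677],[0,0,0]]
    - [[-0.4,0.153,0.677],[0,0,0]]
    - [[-0.4,0.153,0.677],[0,0,0]]
  fingers: 0.6

```text
clock: 32.72
tool_pos: [0.3666, -0.2942, 0.0061]
eef_rot: [0.94, 0.34, -0.0, -0.001]
contact_force: [1.1, -0.3, 0.7]
opening: 0.599
finger_force: 0.0
```

Call:
send_rows:
  targets:
    - [[0,0,0],[0,0,0]]
    - [[0,0,0],[0,0,0]]
    - [[0,0,0],[0,0,0]]
    - [[0,0,0],[0,0,0]]
    - [[0,0,0],[0,0,0]]
    - [[0,0,0],[0,0,0]]
  fingers: 0
  newtons: 30

```text
clock: 33.48
tool_pos: [0.3655, -0.2944, 0.0064]
eef_rot: [0.941, 0.339, -0.001, -0.002]
contact_force: [0.3, 1.9, 2.0]
opening: 0.266
finger_force: 30.0
```

```bash
python3 - <<'E'
from plant import *
from h import *
s=get_state();p=s["tool_pos"];print(p,s["opening"])
m=np.array([.49,-.14,p[2]+.16]);print("A",go(s,m,-50.5),go(s,m,-20))
t=dict(s);t["tool_pos"]=m;r=np.radians(-20)
c=[np.cos(r),np.sin(r),0];t["eef_rot"]=R.from_matrix(np.c_[np.cross(c,[0,0,-1]),c,[0,0,-1]]).as_quat()
print("B",go(t,[.615,.012,p[2]+.16],9),go(t,[.615,.012,p[2]+.0045],9))
E
```

```text
[ 0.36553449 -0.29439793  0.00638209] 0.26587610070093715
A ([0.648, -0.134, -0.533], [-0.001, 0.0, 0.001]) ([0.648, -0.134, -0.533], [-0.001, -0.0, -0.169])
B ([0.619, 0.218, 0.0], [0.0, 0.0, -0.161]) ([0.619, 0.218, 0.518], [0.0, 0.0, -0.161])
```

Call:
send_rows:
  targets:
    - [[0,0,-0.05],[0,0,0]]
    - [[0,0,-0.17],[0,0,0]]
    - [[0,0,-0.32],[0,0,0]]
    - [[0.05,-0.01,-0.45],[0,0,0]]
    - [[0.17,-0.035,-0.533],[0,0,-0.03]]
    - [[0.31,-0.065,-0.533],[0,0,-0.07]]
    - [[0.45,-0.095,-0.533],[0,0,-0.11]]
    - [[0.57,-0.12,-0.533],[0,0,-0.15]]
    - [[0.648,-0.134,-0.533],[0,0,-0.169]]
    - [[0.648,-0.134,-0.533],[0,0,-0.169]]

```text
clock: 34.72
tool_pos: [0.4911, -0.1393, 0.1666]
eef_rot: [0.818, 0.575, 0.0, -0.001]
contact_force: [-0.2, -0.9, -0.9]
opening: 0.271
finger_force: 30.0
```

Call:
send_rows:
  targets:
    - [[0.08,0.03,0],[0,0,-0.03]]
    - [[0.2,0.07,0],[0,0,-0.07]]
    - [[0.34,0.12,0],[0,0,-0.11]]
    - [[0.48,0.17,0],[0,0,-0.14]]
    - [[0.58,0.205,0],[0,0,-0.161]]
    - [[0.619,0.218,0.05],[0,0,-0.161]]
    - [[0.619,0.218,0.16],[0,0,-0.161]]
    - [[0.619,0.218,0.28],[0,0,-0.161]]
    - [[0.619,0.218,0.38],[0,0,-0.161]]
    - [[0.619,0.218,0.45],[0,0,-0.161]]
    - [[0.619,0.218,0.49],[0,0,-0.161]]
    - [[0.619,0.218,0.49],[0,0,-0.161]]

```text
clock: 36.22
tool_pos: [0.6142, 0.0118, 0.0187]
eef_rot: [0.649, 0.76, -0.0, -0.002]
contact_force: [0.4, -0.2, -1.2]
opening: 0.271
finger_force: 30.0
```

Call:
send_rows:
  targets:
    - [[0,0,0.01],[0,0,0]]
    - [[0,0,0.018],[0,0,0]]
    - [[0,0,0.024],[0,0,0]]
    - [[0,0,0.028],[0,0,0]]
    - [[0,0,0.028],[0,0,0]]

```text
clock: 36.85
tool_pos: [0.6146, 0.0122, 0.0108]
eef_rot: [0.649, 0.761, -0.0, -0.001]
contact_force: [0.1, -0.2, -1.2]
opening: 0.273
finger_force: 30.0
```

Call:
send_rows:
  targets:
    - [[0,0,0.002],[0,0,0]]
    - [[0,0,0.004],[0,0,0]]
    - [[0,0,0.004],[0,0,0]]

```text
clock: 37.22
tool_pos: [0.6147, 0.0123, 0.0104]
eef_rot: [0.649, 0.761, 0.0, -0.001]
contact_force: [-1.1, -0.0, 5.5]
opening: 0.268
finger_force: 30.0
```

Call:
send_rows:
  targets:
    - [[0,0,0],[0,0,0]]
    - [[0,0,0],[0,0,0]]
    - [[0,0,0],[0,0,0]]
    - [[0,0,0],[0,0,0]]
  fingers: 0.6

```text
clock: 37.72
tool_pos: [0.6146, 0.0122, 0.0096]
eef_rot: [0.649, 0.761, -0.0, -0.001]
contact_force: [-0.2, -0.9, 0.6]
opening: 0.596
finger_force: 0.0
```

Call:
send_rows:
  targets:
    - [[0,0,-0.05],[0,0,0]]
    - [[0,0,-0.2],[0,0,0]]
    - [[0,0,-0.4],[0,0,0]]
    - [[0,0,-0.6],[0,0,0]]
    - [[0,-0.2,-0.75],[0,0,0]]
    - [[0,-0.4,-0.75],[0,0,0]]
    - [[0,-0.5,-0.75],[0,0,0]]
    - [[0,-0.5,-0.75],[0,0,0]]
    - [[0,-0.5,-0.75],[0,0,0]]
    - [[0,-0.5,-0.75],[0,0,0]]

```text
clock: 38.98
tool_pos: [0.4684, -0.0114, 0.2351]
eef_rot: [0.649, 0.761, 0.0, -0.001]
contact_force: [1.1, -0.2, -0.4]
opening: 0.599
finger_force: 0.0
```

```bash
python3 - <<'E'
from plant import *
import cv2,numpy as np
t=snapshot("top")["img"][110:285,80:470];s=snapshot("side")["img"][80:380,100:440]
cv2.imwrite("pics/t6.png",cv2.convertScaleAbs(cv2.resize(t,None,fx=2,fy=2,interpolation=cv2.INTER_CUBIC),alpha=1.3))
cv2.imwrite("pics/s6.png",cv2.resize(s,None,fx=2,fy=2,interpolation=cv2.INTER_CUBIC))
E
```

```text
(no output)
```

View pics/t6.png

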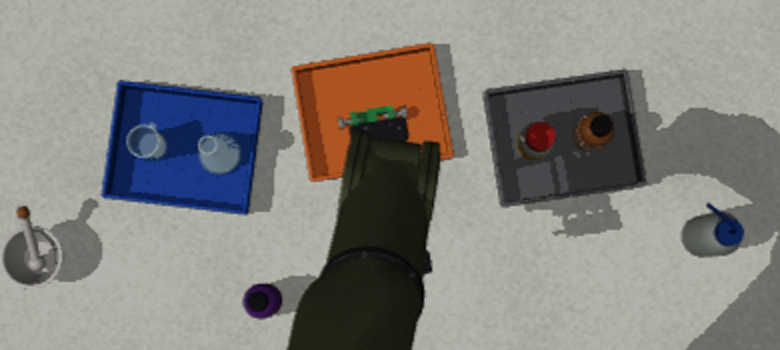

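View pics/s6.png

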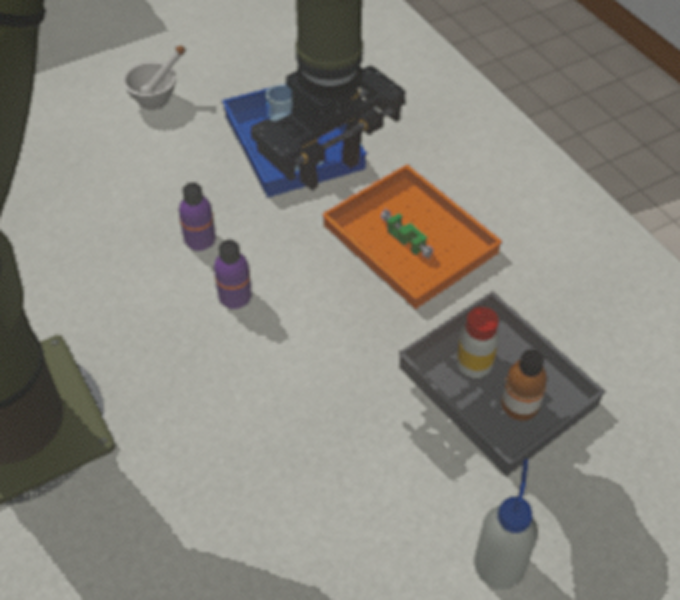

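The top view shows the beaker (146,142) and flask (220,152) upright in the blue tray. The boss (372,116) lies flat in the orange tray, and the white (538,138) and amber (598,128) bottles stand in the grey tray. The mortar, wash bottle and purple bottles haven't moved, so I'm handing in.

```bash
python3 -c "
from plant import *
print(finish_job())"
```

```text
the job is handed in; nothing more can be done
None
```

I put all five items in their trays in the order asked and handed the job in at about 39 s; the last pictures showed the bottles and glassware upright, the boss lying flat, and the wash bottle and mortar unmoved.

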